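Latch the sprung jaw of a beading holder open

ROBOT

A 6-joint arm with a two-finger parallel gripper is mounted at the origin on the work surface. World frame = base frame: x ahead of the robot, y to its left, z up, the work surface at z = 0. Lengths are in m, angles in degrees, forces in N, time in s.
With the tool pointing down it reaches from about 0.325 to 0.85 m from the base axis. Payload 4.4 kg.
Tool frame: the origin (TCP) lies midway between the tips of the shut fingers; the grasp point (between the pads) lies 19 mm behind it (pinch_z is the x of the grasp point in the tool frame, in m); x points along the fingers, y is the direction in which the jaws open and shut, and the axes are right-handed (so a half turn about x gives the same grasp; the last joint's range is limited). The gripper opens to 94 mm and grips with 3 to 60 N. Pads are 16 mm wide; open, the fingers measure 119 mm over their backs; the gripper's body (75 mm by 177 mm) begins 78 mm behind the grasp point.
Start: joints at [55.892, 11.837, 88.321, -0, 79.842, -8.623], TCP at [0.247, 0.519, 0.205] pointing down, gripper open.
Joint ranges: [-156.59, 156.59], [-49.26, 127.26], [12.9, 141.05], [-63.56, 243.56], [4.71, 150.69], [-161.64, 161.64]. Speed limits (degrees/s): [159.86, 159.86, 180, 180, 180, 180].

INTERFACE

Orientations are given as a 3x3 rotation matrix whose columns are the frame's x, y, z axes.
In Python, from cell import get_obs, get_image, camera_info, job_done, pinch_z gives the robot as it stands.
- The arm moves only by the shell command python3 -m creep 'ROWS' [FORCE]. ROWS is JSON, a list of rows, each a list of 3 entries, a list of its own where there are three numbers: the finger opening in m, from 0 to 0.094, then the shift along the tool's x, y, z in m, then the turn, a rotation vector about the tool's x, y, z in rad. In form: [[jaw, [x, y, z], [ax, ay, az]], ...]. A call has 1 to 8 rows; each row is the pose to reach, as a shift and turn from the pose measured when the call began, along the tool's axes at that moment; what a row does not reach only later rows make up. A row lasts 1/8 s, in which the tool goes at most 62.5 mm and 10.7 degrees, less where a joint would pass 70% of its speed; a pose out of reach is approached as far as the arm can. A call with a gripper value outside its range is refused whole. The fingers move at their own pace and stop on an object; FORCE is the grip in N (left out, the last holds). Time passes only in rows, so rows that repeat a pose let the fingers close. It gives the time, the measured TCP pose, the force and the opening at its end, in the units of the state.
- get_obs(): the state, without advancing time (a new reading comes with each control period).
- get_image(name): name is "scene" or "side" or "wrist"; returns (picture, depth): 420x560x3 uint8, blue, green, red; 420x560 float32, m along the optical axis (not along the pixel's ray), 0 where there is no reading.
- camera_info(name): a dict with "fx", "fy", "cx", "cy" (pixels), "eye" and "orientation" of the camera in the world. Camera axes: x right, y down, z forward; pixel columns grow to the right and rows downward; lengths in m; the calibration is good to about 2 mm. A picture is of the moment at which its call begins: read the wrist's pose just before it. camera_info takes no time and is no camera call; for the wrist camera it gives the pose at the moment of the call.
- job_done(): hands the job in, once; it reports no verdict.
The state is a dict: "time_s": time; "joints": joint angles; "joint_vel": joint speeds; "tau": joint torques, N m; "ee_pos": TCP position; "orientation": TCP orientation; "wrist_force": force on the tool from outside, world axes, zero at the start; "torque": the same for the moment, N m; "finger_gap": finger opening in m.
Only numpy, scipy, OpenCV 4.12 (cv2) and the standard library are available. Lean on these libraries where they do the work, as an engineer would, in place of code of your own. Each camera call takes 0.05 s, during which the arm holds its last target.

TASK

Free the beaded cactus from the sprung work holder: with the fingertips, push the yellow paddle of the slide all the way back against its spring, then let it come back by itself until the red-headed stop pin catches it at its half-way position, and take the hand away. Only push the paddle on its front, never grip it or touch its black back; leave the cactus standing where it is on the holder and do not disturb the other things on the table.

Things in the scene. Friction and masses are not known exactly. Their poses are not given: they have to be found in the camera images.
- holder: fixed wooden work holder, board 315 x 100 x 12 mm. Origin on the table below the centre of the held plinth; x runs along the board, the way the slide is pushed (away from the robot, up to 0.5 rad to either side), z up. Board x -45 to 270 mm. Dark wooden fence at x -35 to -23 mm, 40 mm high; steel bridge with the stop pin at x 146 to 170 mm, y +-33 mm, 61 mm high.
- slide (a joint): travel of the sprung slide along holder +x, m. 0: jaw shut on the plinth (start); 0.056: end stop; about 0.028: half-way, latched by the pin. Spring towards 0: 4 N at 0, 8.5 N at the end stop; passing under the pin adds about 2 N between 0.005 and 0.024; damped 20 N per m/s. Pushed past about 0.03 and let go, it comes back and stays latched; pushed less, it returns to 0.
- paddle_front (a point): point on the slide: front face of the yellow paddle, centre line, 75 mm above the table; its axes are the holder's. Paddle: upright, 40 mm wide (y), 6 mm thick, 25 to 95 mm above the table, front facing -x at holder x 75 mm + travel. In front: slide bar, top at 26 mm; jaw 70 mm wide, top at 38 mm, x 23 to 45 mm + travel; at the start some 55 mm free between cactus column and paddle.
- paddle_back: black rubber back of the paddle, 36 x 66 mm, 4 mm thick, on the face away from the cactus; moves with the slide. Origin at the middle of its lower edge. Not to be touched.
- pin_top (a point): top of the red head (18 mm across) of the vertical sprung stop pin in the steel bridge, at holder x 156 mm; 77 mm above the table when down. It rises some 9 mm as the slide's tooth passes under it and drops again behind the tooth.
- cactus: loose green beaded cactus, 84 mm high, 35 mm across, two short arms along holder y (66 mm over both), on a dark 46 x 46 x 20 mm plinth held by the jaw; its top is 96 mm above the table. Origin at the centre of the plinth's underside, 12 mm above the table. About 0.16 kg.
- bead_bowl: loose white bowl of beads, 100 mm across, 32 mm high, to the left of the holder. Origin at the centre of its underside.
- wax_tin: loose orange wax jar with aluminium cap, 54 mm across, 45 mm high, to the right of the holder. Origin at the centre of its underside.
- awl: loose awl with orange handle, 150 mm long, lying to the right of the holder. Origin at its middle, on the table.
- jaguar: loose yellow animal figure, about 110 mm long, 76 mm high, well to the side. Origin below its middle, on the table.
- deer: loose blue animal figure, about 110 mm long, 76 mm high, well to the side. Origin below its middle, on the table.
- egg: loose red beaded egg, 57 mm across, 74 mm high, standing, well to the side. Origin at the centre of its underside.
- hook_cup: loose empty terracotta cup, 70 mm across, 85 mm high, well to the side. Origin at the centre of its underside.

How it is judged (in metres and radians):
On the way, in this order (a step that is already met when the one before it is completed fails the run):
1. the fingertips push the paddle back (nearly) to its end stop (value of joint slide above 0.046 m and contact force between the fingers and slide above 0.5 N), for 0.05 s.
2. released, the slide comes to rest half-way on the stop pin (value of joint slide between 0.023 and 0.032 m and velocity of joint slide between -0.01 and 0.01 m/s and contact force between the fingers and slide below 0.3 N), for 0.2 s.
At the end, for the whole second after the job is handed in: The slide rests latched half-way (joint 0.023 to 0.032, slower than 0.01 m/s), the cactus stands on the holder upright (within 0.1 rad), at rest and within 12 mm of its first place, and the other loose things are within 25 mm of theirs (value of joint slide between 0.023 and 0.032 m and velocity of joint slide between -0.01 and 0.01 m/s and angle between cactus's own z axis and vertical below 0.1 rad and distance of cactus from where it was at the start of the episode below 0.012 m and linear speed of cactus below 0.02 m/s and distance of each of bead_bowl, wax_tin, awl, jaguar, deer, egg, hook_cup from where it was at the start of the episode below 0.025 m); the robot touches nothing.
It fails at once if the black back of the paddle is touched with more than 2 N (gripped or pulled) (contact force between the fingers and paddle_back above 2 N).
It fails at once if the cactus is lifted, tipped or shoved (over 15 mm or 0.3 rad) (distance of cactus from where it was at the start of the episode above 0.015 m or angle between cactus's own z axis and vertical above 0.3 rad).
It fails at once if another loose thing is moved more than 30 mm or lifted (distance of any of bead_bowl, wax_tin, awl, jaguar, deer, egg, hook_cup from where it was at the start of the episode above 0.03 m).
It also fails if it takes over 38 s, if anything falls off the work surface, if the arm or the gripper's body presses on something with over 40 N, if the wrist force passes 120 N, or if a joint passes its speed limit or range.

## Working session

There is one attempt and no reset: what is moved stays moved. The work goes in short steps, Python scripts to look and compute and a shell command to move; the robot and the scene stay as the last step left them, time stands still between calls to the robot, and variables do not carry over. Pictures are saved under pics/ and viewed, and the job is handed in when it is done.

```bash
ls; mkdir -p pics; python3 - <<'E'
from cell import *
import cv2
print(get_obs()); print(pinch_z)
for n in ("scene","side"):
    im,d=get_image(n); cv2.imwrite(f"pics/{n}0.png",im); print(n,camera_info(n))
E
```

```text
pics
{'time_s': 0.0, 'joints': array([ 5.58917142e+01,  1.18833388e+01,  8.84051375e+01, -2.23165359e-03,
        7.98404232e+01, -8.62476279e+00]), 'joint_vel': array([ 0.01616683,  0.06029446, -0.07456501,  0.08695653, -0.09104219,
        0.03128891]), 'tau': array([ 8.09182111e-04, -3.70861530e+01, -2.81419855e+01,  6.97745592e-02,
        3.58200527e-02, -1.34557622e-04]), 'ee_pos': array([0.24697317, 0.51836117, 0.20429703]), 'orientation': array([[-1.22980478e-03,  4.30243904e-01,  9.02711843e-01],
       [-1.88421820e-03,  9.02709926e-01, -4.30245557e-01],
       [-9.99997469e-01, -2.23002413e-03, -2.99483587e-04]]), 'wrist_force': array([ 0.24976699, -0.11386668,  1.13957908]), 'torque': array([0.00402563, 0.03247564, 0.01244733]), 'finger_gap': 0.0937806324223004}
-0.0188
scene {'fx': 540.587432349139, 'fy': 540.587432349139, 'cx': 285.2979025586953, 'cy': 211.15612965771007, 'eye': array([1.25904879, 0.41055105, 1.03296773]), 'orientation': array([[-0.53480668,  0.64412736, -0.54688368],
       [ 0.84477744,  0.42156534, -0.32959632],
       [ 0.01824519, -0.63826531, -0.76960023]])}
side {'fx': 436.3309666148133, 'fy': 436.3309666148133, 'cx': 273.6732834437085, 'cy': 205.31586620750366, 'eye': array([-0.09906455, -0.71752271,  0.7456872 ]), 'orientation': array([[ 0.71871782, -0.4015343 ,  0.56763977],
       [-0.69518986, -0.40033601,  0.59702775],
       [-0.01248048, -0.82371189, -0.5668712 ]])}
```

View pics/scene0.png

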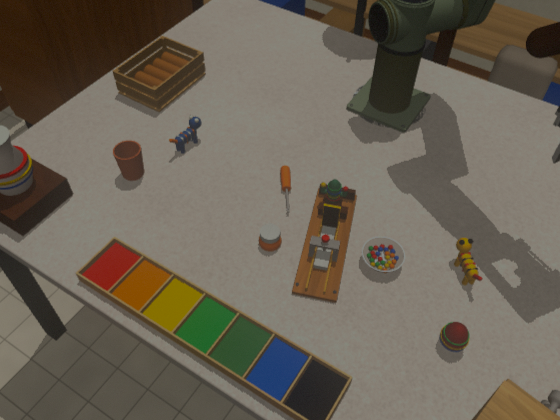

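View pics/side0.png

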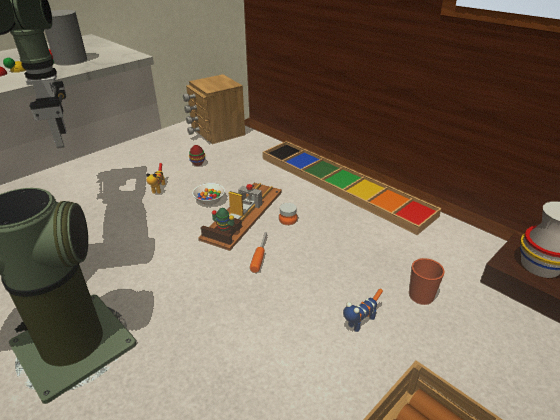

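The scene view shows the holder at about (327,240), with the red pin at (326,238), the cactus at (335,187) and the bowl at (383,256). In the side view the yellow paddle is at (236,205) and the cactus at (222,218). I'll zoom in on both.

```bash
python3 - <<'E'
import cv2,numpy as np
a=cv2.imread("pics/scene0.png")[165:305,265:425]; b=cv2.imread("pics/side0.png")[170:270,180:320]
cv2.imwrite("pics/z0.png",cv2.resize(a,None,fx=4,fy=4,interpolation=cv2.INTER_CUBIC)[:600])
cv2.imwrite("pics/z1.png",cv2.resize(b,None,fx=5,fy=5,interpolation=cv2.INTER_CUBIC))
E
```

```text
(no output)
```

View pics/z0.png

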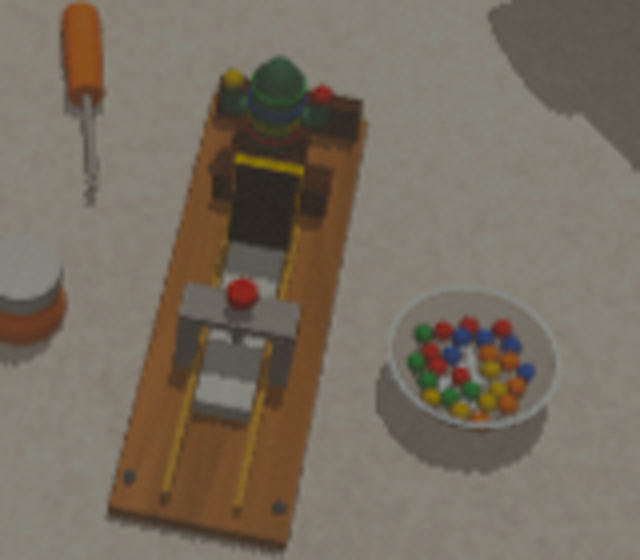

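View pics/z1.png

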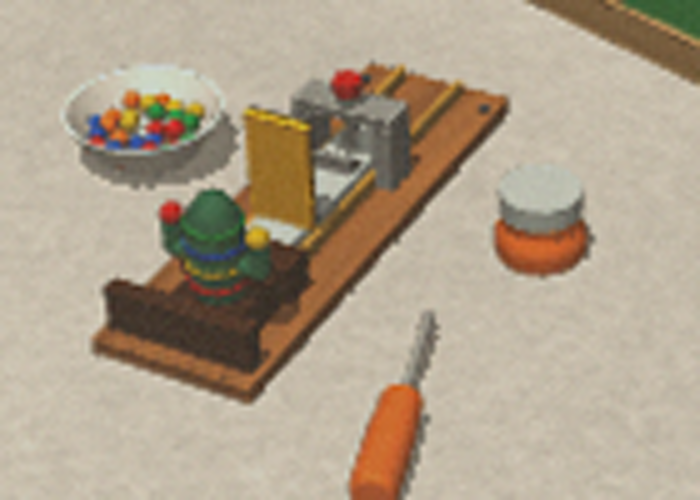

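The zooms show all four board corners, the paddle's yellow front (side zoom, 245–312 × 108–228) and the pin. Next I'll cast the corners onto z = 12 mm and triangulate the pin and paddle.

```bash
cat > h.py <<'E'
import numpy as np
from cell import *
def ray(n,p):
    c=camera_info(n); d=np.array([(p[0]-c['cx'])/c['fx'],(p[1]-c['cy'])/c['fy'],1]); return c['eye'],c['orientation']@d
def cast(n,p,z):
    e,d=ray(n,p); return e+d*(z-e[2])/d[2]
def tri(p,q):
    e,d=ray("scene",p); f,g=ray("side",q)
    s=np.linalg.lstsq(np.c_[d,-g],f-e,rcond=None)[0]; a=e+d*s[0]; b=f+g*s[1]; return (a+b)/2,np.linalg.norm(a-b)
S=lambda u,v:(265+u/4,165+v/4)
D=lambda u,v:(180+u/5,170+v/5)
E
python3 - <<'E'
from h import *
np.set_printoptions(precision=4,suppress=True)
# corners order: farR(+x,-y), farL(+x,+y), nearL(-x,+y), nearR
loc=np.array([[.27,-.05],[.27,.05],[-.045,.05],[-.045,-.05]])
def fit(L,W):
    Lc=L-L.mean(0);Wc=W-W.mean(0)
    th=np.arctan2((Lc[:,0]*Wc[:,1]-Lc[:,1]*Wc[:,0]).sum(),(Lc*Wc).sum())
    R=np.array([[np.cos(th),-np.sin(th)],[np.sin(th),np.cos(th)]]); t=W.mean(0)-R@L.mean(0)
    return th,R,t,np.linalg.norm(L@R.T+t-W,axis=1)
sc=np.array([cast("scene",S(*p),.012)[:2] for p in [(110,508),(286,541),(368,121)]])
print("scene",fit(loc[[0,1,2]],sc)); 
sd=np.array([cast("side",D(*p),.012)[:2] for p in [(508,100),(370,66),(93,347),(252,393)]])
print("side",fit(loc,sd))
th,R,t,_=fit(np.r_[loc[:3],loc],np.r_[sc,sd]); print(np.degrees(th),t,_)
def H(P): return np.r_[R.T@(P[:2]-t),P[2]]
for nm,a,b in [("pin",(243,283),(347,73)),("padTopL",(302,170),(247,110)),("padTopR",(236,155),(311,126)),("cactop",(279,63),(212,192))]:
    P,e=tri(S(*a),D(*b)); print(nm,P,e,H(P))
for nm,p,z in [("front top L",(247,112),.095),("front top R",(309,131),.095)]:
    print(nm,H(cast("side",D(*p),z)))
for nm,p,z in [("bowl L",(388,350),.032),("bowl R",(558,350),.032),("bowl near",(470,287),.032)]:
    print(nm,H(cast("scene",S(*p),z)))
E
```

```text
scene (np.float64(0.3421003629092834), array([[ 0.9421, -0.3355],
       [ 0.3355,  0.9421]]), array([0.448 , 0.0643]), array([0.0015, 0.0023, 0.0016]))
side (np.float64(0.3501471041795535), array([[ 0.9393, -0.343 ],
       [ 0.343 ,  0.9393]]), array([0.4419, 0.0519]), array([0.0011, 0.0018, 0.0017, 0.0031]))
20.020715740038575 [0.4447 0.0568] [0.0076 0.0049 0.0099 0.0054 0.0072 0.0073 0.0025]
pin [0.5927 0.1134 0.0782] 0.003413480662220128 [0.1584 0.0025 0.0782]
padTopL [0.5136 0.1062 0.092 ] 0.002902798720741118 [0.0816 0.0229 0.092 ]
padTopR [0.5264 0.0686 0.0931] 0.0055728178246783255 [ 0.0808 -0.0168  0.0931]
cactop [0.4489 0.0555 0.0934] 0.0024472914908698386 [ 0.0035 -0.0026  0.0934]
front top L [0.0759 0.0176 0.095 ]
front top R [ 0.0736 -0.0228  0.095 ]
bowl L [0.1505 0.0899 0.032 ]
bowl R [0.1286 0.1843 0.032 ]
bowl near [0.0951 0.1309 0.032 ]
```

The two views differ by about 1 cm, so I'll check them against depth and the known plane.

```bash
python3 - <<'E'
from h import *
np.set_printoptions(precision=4,suppress=True)
for n,pts in (("scene",[(250,200),(400,200),(360,300),S(150,440),S(243,290)]),("side",[(300,260),(200,260),(320,230),D(300,300),D(347,82),D(280,150)])):
    im,d=get_image(n); c=camera_info(n)
    for p in pts:
        e,r=ray(n,p); z=d[int(round(p[1])),int(round(p[0]))]; print(n,p,e+r*z)
for nm,a,b,z in [("pin",(243,283),(347,73),.077),("cactop",(279,63),(212,192),.096),("boardNearL",(368,121),(93,347),.012),("farR",(110,508),(508,100),.012),("farL",(286,541),(370,66),.012),("wax top R",(15,240),(541,170),.045)]:
    print(nm,cast("scene",S(*a),z),cast("side",D(*b),z),tri(S(*a),D(*b)))
E
```

```text
scene (250, 200) [ 0.5418 -0.1267 -0.0016]
scene (400, 200) [ 0.3321  0.1917 -0.0025]
scene (360, 300) [ 0.6467  0.2398 -0.004 ]
scene (302.5, 275.0) [0.6682 0.1042 0.0102]
scene (325.75, 237.5) [0.5947 0.1166 0.0771]
side (300, 260) [ 0.527  -0.1537 -0.0034]
side (200, 260) [0.3427 0.0235 0.0005]
side (320, 230) [ 0.6537 -0.1109  0.0007]
side (240.0, 230.0) [0.4869 0.0343 0.0124]
side (249.4, 186.4) [0.5896 0.1076 0.0755]
side (236.0, 200.0) [0.5208 0.0862 0.0708]
pin [0.5905 0.1141 0.077 ] [0.5946 0.1131 0.077 ] (array([0.5927, 0.1134, 0.0782]), np.float64(0.003413480662220128))
cactop [0.4501 0.0572 0.096 ] [0.4473 0.0512 0.096 ] (array([0.4489, 0.0555, 0.0934]), np.float64(0.0024472914908698386))
boardNearL [0.3904 0.0969 0.012 ] [0.3822 0.0818 0.012 ] (array([0.3862, 0.093 , 0.0043]), np.float64(0.005137887429154635))
farR [0.7187 0.1092 0.012 ] [0.7118 0.0983 0.012 ] (array([0.7171, 0.1062, 0.0064]), np.float64(0.003658179777665355))
farL [0.6844 0.1999 0.012 ] [0.678  0.1897 0.012 ] (array([0.6828, 0.1977, 0.0068]), np.float64(0.0032761735046528385))
wax top R [ 0.6134 -0.0224  0.045 ] [ 0.6363 -0.0041  0.045 ] (array([ 0.6223, -0.017 ,  0.0581]), np.float64(0.0009970574224046442))
```

The views differ by a few mm, with the averaged holder at about (0.446, 0.056) and yaw about 20°. The free gap has room for that. I'll move above it, fingers shut, with the jaw direction along holder y.

```bash
python3 -m creep '[[0.0,[0,-0.037,0.052],[-0.1,0,0]],[0.0,[0,-0.074,0.104],[-0.2,0,0]],[0.0,[0,-0.111,0.155],[-0.3,0,0]],[0.0,[0,-0.148,0.207],[-0.4,0,0]],[0.0,[0,-0.185,0.258],[-0.5,0,0]],[0.0,[0,-0.222,0.31],[-0.6,0,0]],[0.0,[0,-0.259,0.362],[-0.7,0,0]],[0.0,[0,-0.296,0.4135],[-0.794,0,0]]]' 20; python3 -m creep '[[0.0,[0,0,0],[0,0,0]],[0.0,[0,0,0],[0,0,0]]]'
python3 - <<'E'
from h import *
import cv2
o=get_obs();print(o['time_s'],o['ee_pos'],o['orientation'],o['joints'],o['finger_gap'])
for n in("wrist","side","scene"):
    im,d=get_image(n);print(n,camera_info(n)['eye'],camera_info(n)['orientation']);cv2.imwrite(f"pics/{n}1.png",im)
E
```

```text
time_s: 1.2
ee_pos: [0.4895, 0.0793, 0.2051]
orientation: [[-0.0, -0.345, 0.939], [-0.001, 0.939, 0.345], [-1.0, -0.001, -0.001]]
wrist_force: [1.0, 1.1, 0.4]
finger_gap: 0.0175
time_s: 1.45
ee_pos: [0.489, 0.0793, 0.2048]
orientation: [[-0.001, -0.343, 0.939], [-0.0, 0.939, 0.343], [-1.0, 0.0, -0.001]]
wrist_force: [-0.1, 0.8, 0.4]
finger_gap: 0.0003
1.45 [0.48903905 0.07934013 0.20479226] [[-1.35242514e-03 -3.43422922e-01  9.39179891e-01]
 [-2.46359779e-04  9.39180836e-01  3.43422913e-01]
 [-9.99999055e-01  2.33077632e-04 -1.35477737e-03]] [-7.94003659e-01  2.15530742e+00  9.92152719e+01 -1.54876957e-02
  7.87067063e+01 -1.10876525e+02] 0.00025271862450555987
wrist [0.41814809 0.05285703 0.3843822 ] [[-3.45707243e-01  9.06645734e-01  2.41826417e-01]
 [ 9.38342310e-01  3.33902828e-01  8.95690339e-02]
 [ 4.60858114e-04  2.57880622e-01 -9.66176678e-01]]
side [-0.09906455 -0.71752271  0.7456872 ] [[ 0.71871782 -0.4015343   0.56763977]
 [-0.69518986 -0.40033601  0.59702775]
 [-0.01248048 -0.82371189 -0.5668712 ]]
scene [1.25904879 0.41055105 1.03296773] [[-0.53480668  0.64412736 -0.54688368]
 [ 0.84477744  0.42156534 -0.32959632]
 [ 0.01824519 -0.63826531 -0.76960023]]
```

```bash
sleep 1
```

```text
(no output)
```

View pics/wrist1.png

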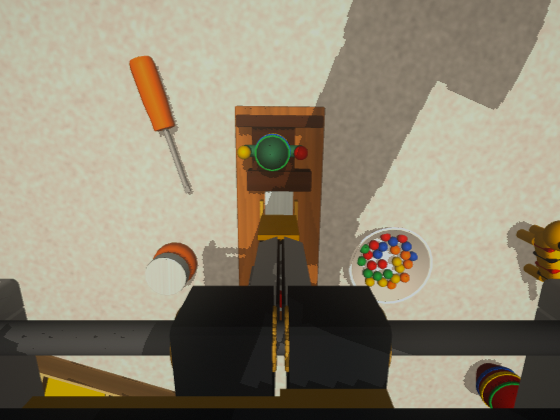

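View pics/side1.png

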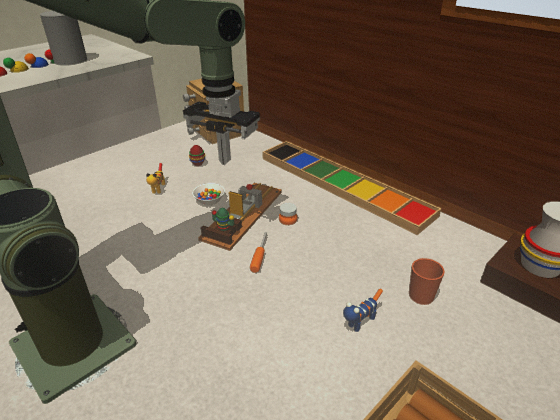

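The wrist view shows the fence at rows 107–127, the cactus at (272,152), the jaw at row 180 and the paddle front at about (278,228), next to the fingers. I'll zoom in and measure.

```bash
python3 - <<'E'
import cv2
a=cv2.imread("pics/wrist1.png")[95:245,200:360]
cv2.imwrite("pics/z2.png",cv2.resize(a,None,fx=4,fy=4,interpolation=cv2.INTER_CUBIC))
E
```

```text
(no output)
```

View pics/z2.png

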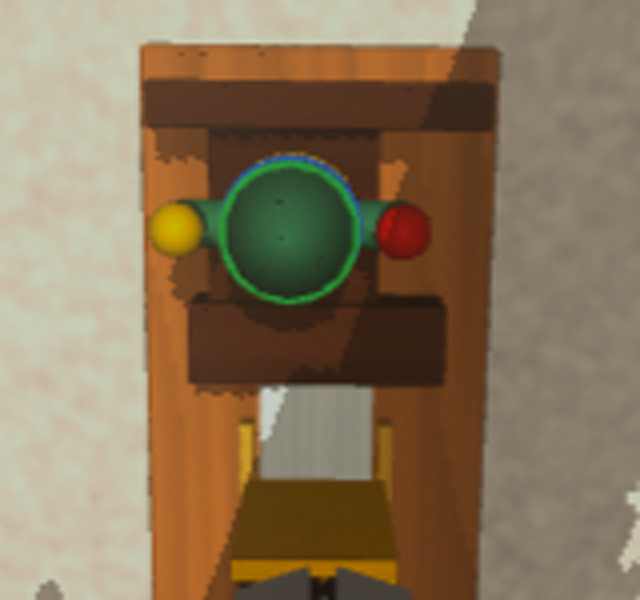

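```bash
python3 - <<'E'
from h import *
np.set_printoptions(precision=4,suppress=True)
o=get_obs();T=o['ee_pos'];R=o['orientation']
for nm,p,z in [("padL",(232,561),.095),("padR",(397,561),.095),("jawback far edge L(x45)",(188,384),.038),("jawR",(445,384),.038),("cactus c",(290,232),.085),("fence nearL x-35",(143,82),.04),("fence R",(496,82),.04),("fence x-23",(320,130),.04)]:
    P=cast("wrist",(200+p[0]/4,95+p[1]/4),z); print(nm,P,"rel TCP tool",R.T@(P-T))
E
```

```text
padL [0.5233 0.07   0.095 ] rel TCP tool [ 0.11   -0.022   0.0289]
padR [0.5098 0.1066 0.095 ] rel TCP tool [0.11   0.017  0.0288]
jawback far edge L(x45) [0.4999 0.045  0.038 ] rel TCP tool [ 0.167  -0.0373 -0.0017]
jawR [0.4755 0.1109 0.038 ] rel TCP tool [ 0.167   0.0329 -0.0018]
cactus c [0.447  0.0566 0.085 ] rel TCP tool [ 0.12   -0.0081 -0.0474]
fence nearL x-35 [0.4287 0.0088 0.04  ] rel TCP tool [ 0.1651 -0.0465 -0.081 ]
fence R [0.3974 0.0935 0.04  ] rel TCP tool [ 0.1651  0.0438 -0.0811]
fence x-23 [0.4242 0.0554 0.04  ] rel TCP tool [ 0.1651 -0.0013 -0.0692]
```

The wrist measurements agree with the known layout. The paddle front is 29 mm ahead of the TCP, the cactus axis is 47 mm behind, and the centre line is at y of about −2.5 mm. I'll go down with the TCP at holder x of about 54.

```bash
python3 -m creep '[[0,[0,-0.0025,0.008],[0,0,0]],[0,[0.04,-0.0025,0.008],[0,0,0]],[0,[0.08,-0.0025,0.008],[0,0,0]],[0,[0.115,-0.0025,0.008],[0,0,0]],[0,[0.135,-0.0025,0.008],[0,0,0]],[0,[0.147,-0.0025,0.008],[0,0,0]],[0,[0.147,-0.0025,0.008],[0,0,0]]]'
python3 - <<'E'
from h import *
import cv2
for n,s in(("side",D),("wrist",None)):
    im,d=get_image(n)
    if s: im=cv2.resize(im[130:270,170:320],None,fx=4,fy=4,interpolation=cv2.INTER_CUBIC)
    cv2.imwrite(f"pics/{n}2.png",im)
E
```

```text
time_s: 2.48
ee_pos: [0.4966, 0.0815, 0.0574]
orientation: [[-0.002, -0.348, 0.938], [-0.001, 0.938, 0.348], [-1.0, 0.0, -0.002]]
wrist_force: [0.6, 0.8, 0.7]
finger_gap: 0.0007
```

```bash
sleep 1
```

```text
(no output)
```

View pics/side2.png

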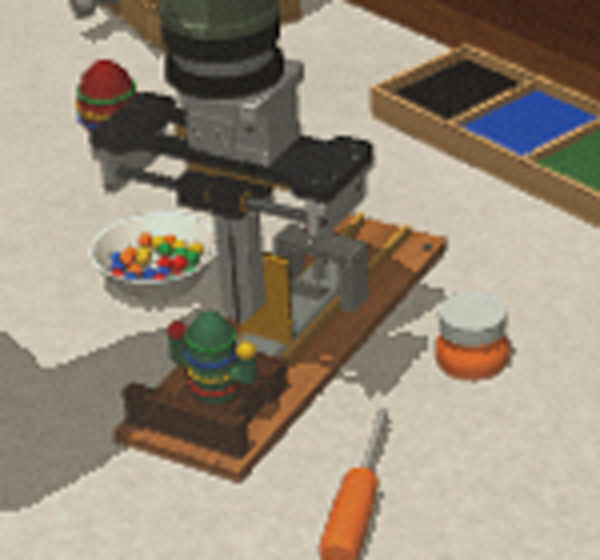

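View pics/wrist2.png

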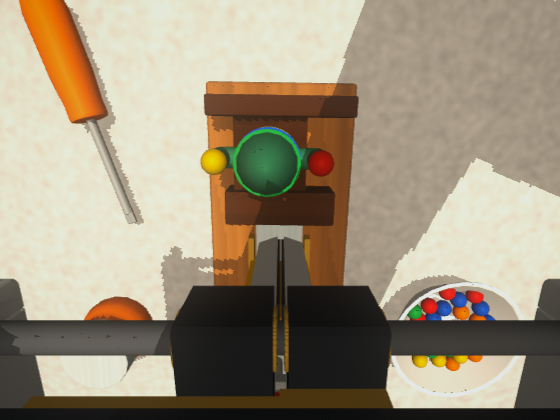

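The side view shows the shut fingers in the gap at about (240,280), in front of the paddle and clear of the cactus. Now I'll push in small steps to find contact.

```bash
python3 -m creep '[[0,[0,0,0.006],[0,0,0]],[0,[0,0,0.01],[0,0,0]],[0,[0,0,0.015],[0,0,0]],[0,[0,0,0.018],[0,0,0]],[0,[0,0,0.018],[0,0,0]]]'; python3 -m creep '[[0,[0,0,0.006],[0,0,0]],[0,[0,0,0.012],[0,0,0]],[0,[0,0,0.016],[0,0,0]],[0,[0,0,0.016],[0,0,0]]]'
python3 - <<'E'
from h import *
import cv2
im,d=get_image("side")
cv2.imwrite(f"pics/side3.png",cv2.resize(im[130:270,170:320],None,fx=4,fy=4,interpolation=cv2.INTER_CUBIC))
E
```

```text
time_s: 3.2
ee_pos: [0.5141, 0.0873, 0.0588]
orientation: [[-0.001, -0.347, 0.938], [-0.001, 0.938, 0.347], [-1.0, -0.001, -0.001]]
wrist_force: [-5.4, -2.7, 4.3]
finger_gap: 0.0008
time_s: 3.7
ee_pos: [0.5283, 0.0925, 0.0584]
orientation: [[-0.003, -0.347, 0.938], [-0.002, 0.938, 0.347], [-1.0, -0.001, -0.004]]
wrist_force: [-5.5, -1.9, 3.7]
finger_gap: 0.0004
```

```bash
sleep 1
```

```text
(no output)
```

View pics/side3.png

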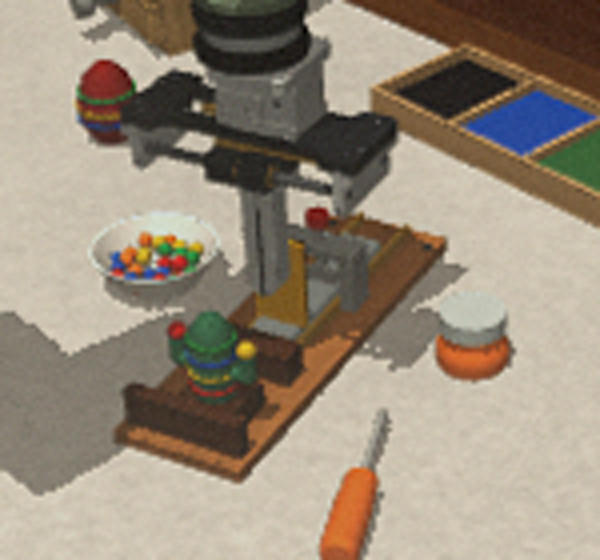

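The paddle is moving at about 6 N and the slide has travelled about 20 mm, with the pin visible at (316,216). The cactus still stands. I'll continue towards the stop.

```bash
python3 -m creep '[[0,[0,0,0.007],[0,0,0]],[0,[0,0,0.014],[0,0,0]],[0,[0,0,0.021],[0,0,0]],[0,[0,0,0.025],[0,0,0]],[0,[0,0,0.025],[0,0,0]]]'; python3 -m creep '[[0,[0,0,0.003],[0,0,0]],[0,[0,0,0.006],[0,0,0]],[0,[0,0,0.006],[0,0,0]]]'
python3 - <<'E'
from h import *
import cv2
for n,(y,x) in (("side",(130,170)),("scene",(150,260))):
    im,d=get_image(n)
    cv2.imwrite(f"pics/{n}4.png",cv2.resize(im[y:y+140,x:x+150],None,fx=4,fy=4,interpolation=cv2.INTER_CUBIC))
E
```

```text
time_s: 4.38
ee_pos: [0.5503, 0.1005, 0.0579]
orientation: [[-0.007, -0.347, 0.938], [-0.003, 0.938, 0.347], [-1.0, -0.001, -0.008]]
wrist_force: [-8.1, -3.7, 5.3]
finger_gap: 0.0005
time_s: 4.75
ee_pos: [0.5542, 0.102, 0.0576]
orientation: [[-0.012, -0.347, 0.938], [-0.005, 0.938, 0.347], [-1.0, -0.0, -0.013]]
wrist_force: [-6.3, -3.4, 6.7]
finger_gap: 0.0004
```

```bash
sleep 1
```

```text
(no output)
```

View pics/side4.png

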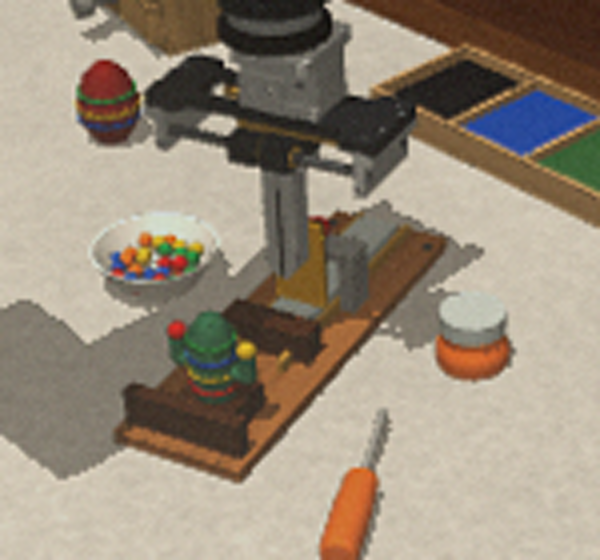

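View pics/scene4.png

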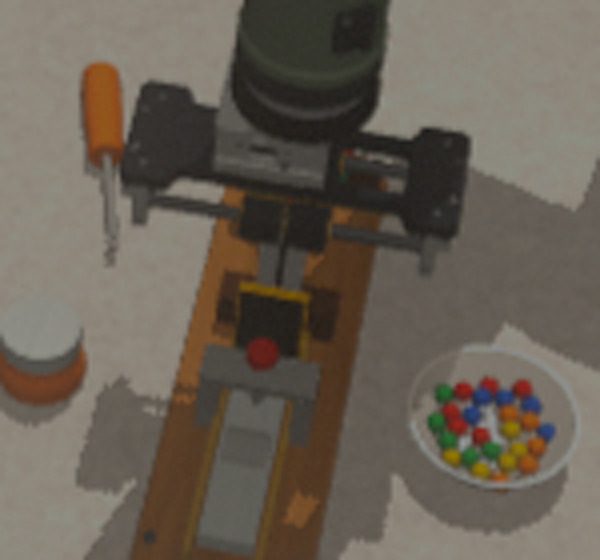

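The slide has travelled about 47 mm by my estimate, and the back of the paddle is near the bridge. I'll push a little further so it clearly passes 46 mm.

```bash
python3 -m creep '[[0,[0,0,0.003],[0,0,0]],[0,[0,0,0.006],[0,0,0]],[0,[0,0,0.006],[0,0,0]]]';python3 -m creep '[[0,[0,0,0.003],[0,0,0]],[0,[0,0,0.004],[0,0,0]],[0,[0,0,0.004],[0,0,0]]]'
```

```text
time_s: 5.22
ee_pos: [0.5579, 0.1034, 0.0573]
orientation: [[-0.016, -0.347, 0.938], [-0.006, 0.938, 0.347], [-1.0, 0.0, -0.017]]
wrist_force: [-7.4, -3.5, 5.6]
finger_gap: 0.0007
time_s: 5.6
ee_pos: [0.5593, 0.104, 0.0571]
orientation: [[-0.022, -0.348, 0.937], [-0.008, 0.938, 0.347], [-1.0, 0.001, -0.023]]
wrist_force: [-9.1, -5.0, 8.1]
finger_gap: 0.0007
```

```bash
python3 -m creep '[[0,[0,0,0.003],[0,-0.02,0]],[0,[0,0,0.006],[0,-0.03,0]],[0,[0,0,0.006],[0,-0.03,0]]]'
python3 - <<'E'
from h import *
import cv2
o=get_obs();print(o['ee_pos'],o['wrist_force'])
np.set_printoptions(precision=4,suppress=True)
im,d=get_image("scene");y,x=150,260
cv2.imwrite(f"pics/scene5.png",cv2.resize(im[y:y+150,x:x+150],None,fx=4,fy=4,interpolation=cv2.INTER_CUBIC))
E
```

```text
time_s: 5.98
ee_pos: [0.56, 0.1044, 0.0566]
orientation: [[-0.005, -0.348, 0.938], [-0.001, 0.938, 0.348], [-1.0, 0.001, -0.005]]
wrist_force: [-15.4, -6.3, 12.4]
finger_gap: 0.0003
[0.5599685  0.10437427 0.05660802] [-15.37827683  -6.29895455  12.41417194]
```

```bash
sleep 1
```

```text
(no output)
```

View pics/scene5.png

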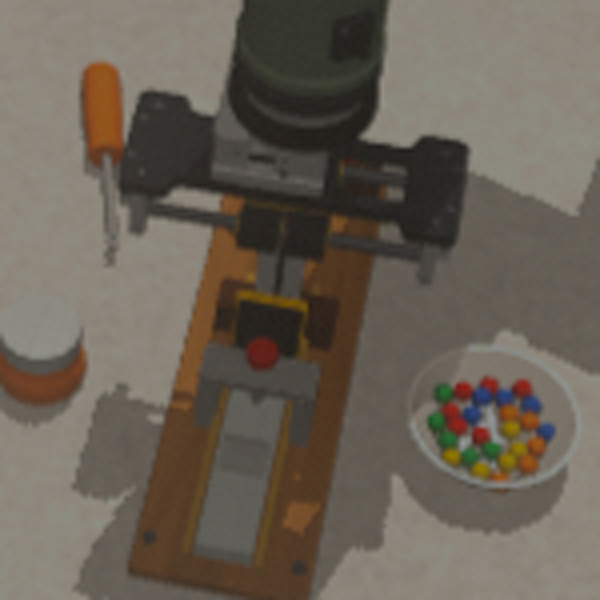

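The force has risen to 16.6 N with almost no further motion, so the slide is on its end stop. I'll back away, staying inside the gap.

```bash
python3 -m creep '[[0,[0,0,-0.008],[0,0,0]],[0,[0,0,-0.018],[0,0,0]],[0,[0,0,-0.028],[0,0,0]],[0,[0,0,-0.038],[0,0,0]],[0,[0,0,-0.048],[0,0,0]],[0,[0,0,-0.057],[0,0,0]],[0,[0,0,-0.06],[0,0,0]],[0,[0,0,-0.06],[0,0,0]]]'
python3 - <<'E'
from h import *
import cv2
im,d=get_image("side")
cv2.imwrite(f"pics/side6.png",cv2.resize(im[130:270,170:320],None,fx=4,fy=4,interpolation=cv2.INTER_CUBIC))
E
```

```text
time_s: 7.02
ee_pos: [0.5038, 0.0835, 0.057]
orientation: [[-0.005, -0.348, 0.938], [-0.0, 0.938, 0.348], [-1.0, 0.001, -0.005]]
wrist_force: [-0.1, -0.4, 0.4]
finger_gap: 0.0004
```

```bash
sleep 1
```

```text
(no output)
```

View pics/side6.png

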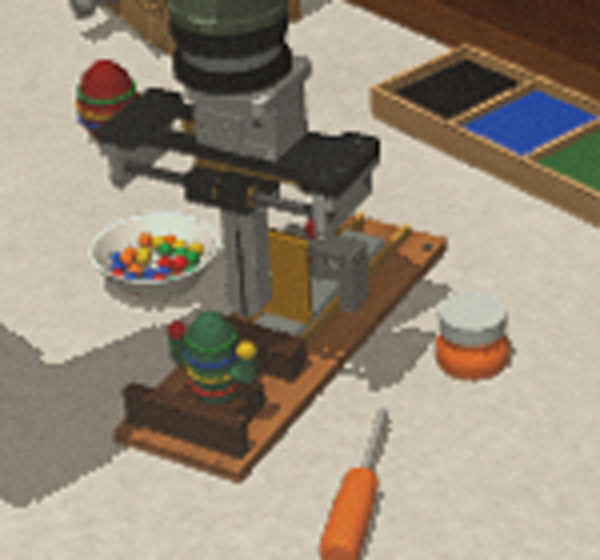

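The slide sits half-way. The paddle at (290,270) is well clear of the fingers, the jaw is off the plinth, the cactus is standing, and the wrist force is zero. Now I'll raise the hand straight up.

```bash
python3 -m creep '[[0,[-0.02,0,0],[0,0,0]],[0,[-0.05,0,0],[0,0,0]],[0,[-0.09,0,0],[0,0,0]],[0,[-0.13,0,0],[0,0,0]],[0,[-0.17,0,0],[0,0,0]],[0,[-0.2,0,0],[0,0,0]],[0,[-0.2,0,-0.05],[0,0,0]],[0,[-0.2,0,-0.05],[0,0,0]]]'
python3 - <<'E'
from h import *
import cv2
np.set_printoptions(precision=4,suppress=True)
im,d=get_image("side");cv2.imwrite(f"pics/side7.png",cv2.resize(im[130:270,170:320],None,fx=4,fy=4,interpolation=cv2.INTER_CUBIC))
im,d=get_image("scene");cv2.imwrite(f"pics/scene7.png",im)
cv2.imwrite("pics/wrist7.png",get_image("wrist")[0])
E
```

```text
time_s: 8.07
ee_pos: [0.456, 0.066, 0.257]
orientation: [[-0.006, -0.347, 0.938], [-0.001, 0.938, 0.347], [-1.0, 0.001, -0.006]]
wrist_force: [-0.8, 0.5, 0.1]
finger_gap: 0.0002
```

```bash
sleep 1
```

```text
(no output)
```

View pics/side7.png

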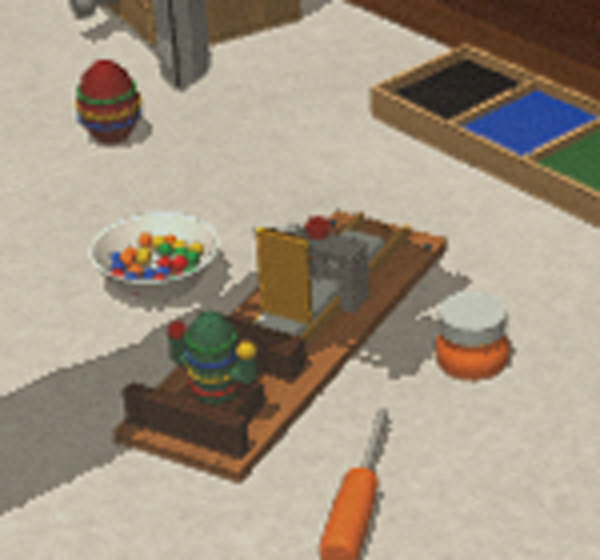

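View pics/wrist7.png

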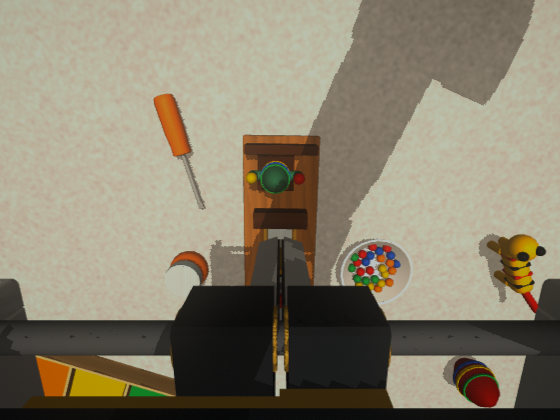

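View pics/scene7.png

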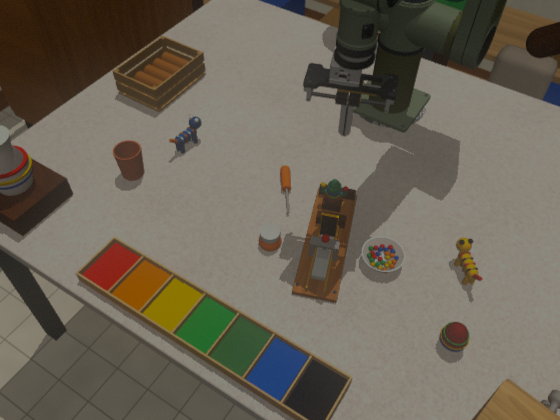

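All three views show the slide half-way, a gap between jaw and plinth, the cactus upright at its first pixels, and the other objects in place. I'll measure the travel before handing in.

```bash
python3 - <<'E'
from h import *
import cv2
u=np.array([.938,.347])
f=lambda a:cast("side",a,.095)[:2]@u
print("travel L",f((170+258/4,130+231/4))-f(D(247,112)),"R",f((170+309/4,130+247/4))-f(D(309,131)))
a=cv2.imread("pics/scene0.png");b=cv2.imread("pics/scene7.png")
m=(cv2.absdiff(a,b).max(2)>40).astype(np.uint8)
n,_,st,c=cv2.connectedComponentsWithStats(m)
print([s.tolist() for s in st[1:] if s[4]>15])
print(get_obs()['wrist_force'],get_obs()['time_s'])
job_done()
E
```

```text
travel L 0.026748929027362922 R 0.025840303300132095
[[340, 0, 18, 8, 63], [366, 0, 11, 14, 63], [386, 0, 8, 9, 40], [445, 0, 9, 3, 16], [450, 0, 57, 67, 1513], [424, 4, 10, 11, 46], [303, 11, 73, 125, 3684], [446, 12, 12, 12, 67], [365, 19, 5, 11, 29], [431, 33, 8, 3, 16], [416, 93, 44, 47, 1051], [553, 106, 7, 21, 82], [351, 127, 22, 16, 110], [458, 144, 10, 33, 181], [552, 144, 8, 19, 99], [410, 186, 150, 137, 6392], [324, 203, 17, 6, 43], [322, 213, 17, 5, 38], [316, 217, 21, 22, 189], [338, 221, 8, 8, 47], [315, 259, 13, 7, 48], [312, 268, 14, 9, 78]]
[0.30855044 0.77283743 0.38103394] 8.225
the job is handed in; nothing more can be done
```

I pushed the yellow paddle back with the shut fingertips until it reached its end stop, then let it spring back onto the stop pin. After that I lifted the hand clear and handed the job in at 8.2 s.

- **End stop:** the force on the hand rose to about 17 N with almost no further movement. I estimated the travel at about 54 mm, well past the 46 mm needed.
- **Latch:** in the last side picture the slide's travel measured 26–27 mm, inside the 23–32 mm band. I had no direct reading of the slide joint, so this comes from the images alone.
- **Surroundings:** the cactus stood upright in its place. Comparing the first and last scene pictures showed changes only from the arm, its shadow and the slide. The force on the hand was about zero.
- **Disagreement:** the scene and side cameras placed the holder about 1 cm apart. I used their average to get above the gap, then relied on the wrist camera, which matched the known layout.

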